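Pointing check before starting the melter

ROBOT

A 7-joint arm with a two-finger parallel gripper is mounted at the origin on a cart in front of the work surface, level with it; the furniture and walls round the work are solid. World frame = base frame: x ahead of the robot, y to its left, z up, the work surface at z = 0. Lengths are in mm, angles in degrees, forces in N, time in s.
With the tool pointing down it reaches from about 400 to 925 mm from the base axis. Payload 4.1 kg.
Tool frame: the origin (TCP) lies midway between the tips of the shut fingers; the grasp point (between the pads) lies tcp_to_grasp behind it (tcp_to_grasp is the distance from the TCP to the grasp point, in mm); z points along the fingers, y is the line along which they close (so a half turn about z gives the same grasp; the last joint's range is limited). The gripper opens to 85 mm and grips with 20 to 120 N. Pads are 22 mm wide; open, the fingers measure 114 mm over their backs; the gripper's body (76 mm by 85 mm) begins 54 mm behind the grasp point. The pads swing forward as they close: fully open they stand 13 mm farther back than shut.
Start: joints at [67.38, 22.827, 2.584, 88.041, -1.071, 69.15, -2.905], TCP at [189.516, -621.798, 197.547] pointing down, gripper open.
Joint ranges: [-161.44, 161.44], [-28.35, 127.94], [-78.24, 83.42], [0, 140.83], [-78.03, 258.03], [13.02, 114.36], [-168.23, 168.23]. Speed limits (degrees/s): [147.25, 147.25, 180, 180, 180, 180, 180].

INTERFACE

Orientations are given as a 3x3 rotation matrix whose columns are the frame's x, y, z axes.
In Python, from rig import * gives the robot as it stands. The module is installed in compiled form; this text tells all that it offers.
- The arm moves only by the tool apply_moves, never from a script. Its argument "targets" is a list of rows, each a list of 6 numbers: the shift along the tool's x, y, z each as a share of 0.05 m, from -1 to 1, then the turn, a rotation vector about the tool's x, y, z each as a share of pi rad, from -1 to 1. A call has 1 to 20 rows; each row shifts and turns the commanded pose from where the row before left it, along the tool's axes as they then stand; what a row does not reach is not made up. A row lasts 1/8 s, in which the tool goes at most 62.5 mm and 10.7 degrees, less where a joint would pass 70% of its speed; a pose out of reach is approached as far as the arm can. A call with a number of a shift or a turn outside -1 to 1 is refused whole. A call with a gripper value outside its range is refused whole. "hand" is the gripper command: -1 is fully open, 1 is shut, values between are in proportion, set as the call begins (left out, the last holds). The fingers move at their own pace and stop on an object; "force" is the grip in N (left out, the last holds). Time passes only in rows, so rows that do not move let the fingers close. It gives the time, the measured TCP pose, the force, the opening and the grip force at its end, in the units of the state.
- get_state(): the state, without advancing time (a new reading comes with each control period).
- snapshot(name): name is "scene" or "top"; returns a dict with "pixels" (420x560x3 uint8, red, green, blue), "K" (3x3 intrinsics, pixels), "rvec" (rotation vector, rad) and "tvec" (3), from world to camera coordinates, as OpenCV has them. Camera axes: x right, y down, z forward; pixel columns grow to the right and rows downward; lengths in mm; the calibration is good to about 2 mm. A picture is of the moment at which its call begins. There is no depth.
- hand_in(): hands the job in; it is judged then, once.
The state is a dict: "t": time; "q": joint angles; "qd": joint speeds; "joint_torque": joint torques, N m; "position": TCP position; "tcp_rot": TCP orientation; "wrist_force": force on the tool from outside, world axes, zero at the start; "torque": the same for the moment, N m; "gripper_width": finger opening in mm; "gripper_force": force on a finger pad.
Only numpy, scipy, OpenCV 4.12 (cv2) and the standard library are available. Lean on these libraries where they do the work, as an engineer would, in place of code of your own. Each camera call takes 0.05 s, during which the arm holds its last target. There are 200 camera calls.

TASK

Do the pointing check before the melter is started: point down at the middle of the timer on the open table (not the one at the back by the spray bottle) with the fingertips two or three centimetres above it and stay there for two seconds, then point the same way at the rocker switch of the power strip for two seconds, in both cases without touching anything. Then press the black start button on the small dark grey box all the way down and let it come up again. Leave everything else where it is; nothing is to be picked up.

Things in the scene. Friction and masses are not known exactly. Their poses are not given: they have to be found in the camera images.
- timer: Round white dial timer, 64 mm across, 38 mm high over its raised bar grip (the bar is 40 x 8 mm; the round body below it is 27 mm high), loose. Origin: centre of its underside, on the table; z is up. It stands in the open part of the table, left or right of the block of tins; another such timer in the back right corner, beside the spray bottle, is not meant. The left half of the table is 1 mm higher than the right.
- timer_top (a point): The point to indicate on the timer: centre of the top of the bar grip, 38 mm above the table.
- power_strip: Long pale power strip lying flat, 51 mm wide (its x), 265 mm long without the cable stub (its y, from -122 to +143 mm), top 34 mm above the table, loose. Origin: on the table under its middle; z is up. Its rocker switch is near the -y end, 92 mm from the origin.
- strip_switch (a point): The point to indicate on the power strip: middle of its small rocker switch (about 24 x 12 mm, the only switch on it, the sockets are the other marks), 38 mm above the table; the rocker's high edge stands 39 mm above the table.
- start_station: Small dark grey push-button box fixed to the table, 76 mm (x) x 96 mm (y), cover 40 mm above the table, with one round button on its middle and a short black blanked cable gland on its +x side. Origin: on the table under its middle.
- start_button_top (a point): Centre of the top face of the button: black cap 32 mm across in a round steel collar 48 mm across (collar top 52 mm above the table); at rest the cap's top is 62 mm above the table. It moves with the button.
- start_button (a joint): How far the button is pressed, in m: 0 up, 0.006 fully down; spring-loaded upward, starts moving at about 1.5 N and is fully down at 5 N; it comes up by itself when released.
- tin_a: Bystander: open round balm tin, 70 mm across, 31 mm high, loose. Origin: centre of its underside.
- lid_a: Bystander: round bamboo lid lying liner up, 71 mm across, 17 mm high, loose. Origin: centre of its underside.
- marker: Bystander: marker pen lying on the table, 132 mm long (its y), 19 mm wide, 16 mm high, loose. Origin: under its middle.
- spatula: Bystander: small spatula lying on the table, 231 mm long (its y), 22 mm wide, 16 mm high, loose. Origin: under its middle.
Not all that is in view belongs to the job. Leave any orange or purple look-alike of the timer alone.

How it is judged (in metres and radians):
On the way, in this order (a step that is already met when the one before it is completed fails the run):
1. the fingertips point from just above at the middle of the timer and stay there (horizontal distance between the grasp point and timer_top below 0.025 m and distance between the grasp point and timer_top below 0.075 m and z of the grasp point in the frame of timer_top above 0.01 m), for 1.5 s.
2. the fingertips point from just above at the power strip's switch and stay there (horizontal distance between the grasp point and strip_switch below 0.022 m and distance between the grasp point and strip_switch below 0.075 m and z of the grasp point in the frame of strip_switch above 0.01 m), for 1.5 s.
3. the start button is pressed fully down (value of joint start_button above 0.0048 m and contact force between any of the fingers, the arm and start_station above 1 N), for 0.1 s.
At the end, for the whole second after the job is handed in: After both pointings and the full press (at least 4.8 of 6 mm) the button is up again (under 1 mm); timer and power strip are within 10 mm, and the tin, lid, marker and spatula within 15 mm, of where they stood (value of joint start_button below 0.001 m and distance of each of timer, power_strip from where it was at the start of the episode below 0.01 m and distance of each of tin_a, lid_a, marker, spatula from where it was at the start of the episode below 0.015 m); the robot touches nothing.
It fails at once if the robot touches the timer (contact force between any of the fingers, the arm and timer above 0.3 N).
It fails at once if the robot touches the power strip (contact force between any of the fingers, the arm and power_strip above 0.3 N).
It fails at once if the timer or the power strip is moved or lifted (distance of any of timer, power_strip from where it was at the start of the episode above 0.01 m).
It fails at once if a bystander (tin, lid, marker, spatula) is moved or lifted (distance of any of tin_a, lid_a, marker, spatula from where it was at the start of the episode above 0.015 m).
It also fails if it takes over 56 s, if anything falls off the work surface, if the arm or the gripper's body presses on something with over 40 N, if the wrist force passes 120 N, or if a joint passes its speed limit or range.

## Working session

There is one attempt and no reset: what is moved stays moved. The work goes in short steps, Python scripts to look and compute and a tool call to move; the robot and the scene stay as the last step left them, time stands still between calls to the robot, and variables do not carry over. Pictures are saved under pics/ and viewed, at most 10 in all, crops included, and the job is handed in when it is done.

Besides the shell and the picture viewer there is one more tool, called after "Call:" as name(argument=value, ...), one argument or row to a line, values as JSON. apply_moves: Moves the arm, as the interface text tells. Its arguments: {"type":"object","properties":{"targets":{"type":"array","items":{"type":"array","items":{"type":"number","minimum":-1,"maximum":1}}},"hand":{"type":"number"},"force":{"type":"number"}},"required":["targets"]}

```bash
mkdir -p pics; cat > h.py <<'E'
from rig import *
import numpy as np, cv2
def ray(s,u,v,z):
    R=cv2.Rodrigues(np.array(s["rvec"],float))[0]; t=np.array(s["tvec"],float).ravel()
    c=-R.T@t; d=R.T@np.linalg.inv(np.array(s["K"]))@[u,v,1]
    return c+d*(z-c[2])/d[2]
def proj(s,p):
    return cv2.projectPoints(np.array([p],float),np.array(s["rvec"],float),np.array(s["tvec"],float),np.array(s["K"],float),None)[0].ravel()
E
python3 - <<'E'
from h import *
for n in("scene","top"):
    s=snapshot(n); np.save(f"{n}.npy",s,allow_pickle=True)
    cv2.imwrite(f"pics/{n}.png",cv2.cvtColor(s["pixels"],cv2.COLOR_RGB2BGR))
s=get_state(); print(s)
E
```

```text
{'t': 0.1, 'q': array([67.379758  , 22.86872652,  2.57876041, 88.10710475, -1.07175001,
       69.1500763 , -2.90607999]), 'qd': array([ 0.01441495, -0.00220576,  0.00518205, -0.19443076, -0.02975241,
        0.05865902,  0.09138297]), 'joint_torque': array([ 4.28563610e-03, -4.76264441e+01,  1.37053583e+00, -2.54952049e+01,
        1.19569324e-02,  4.88369929e-03,  6.14502923e-06]), 'position': array([ 189.33116912, -621.15463817,  196.55387716]), 'tcp_rot': array([[ 9.56536200e-01,  2.91612953e-01, -6.19758037e-04],
       [ 2.91613591e-01, -9.56534757e-01,  1.66474790e-03],
       [-1.07358054e-04, -1.77312150e-03, -9.99998422e-01]]), 'wrist_force': array([ 0.36690307,  0.43721803, -0.00719087]), 'torque': array([-0.04060082,  0.02323798, -0.0102411 ]), 'gripper_force': 0.0, 'gripper_width': 85.53094949965381}
```

View pics/scene.png

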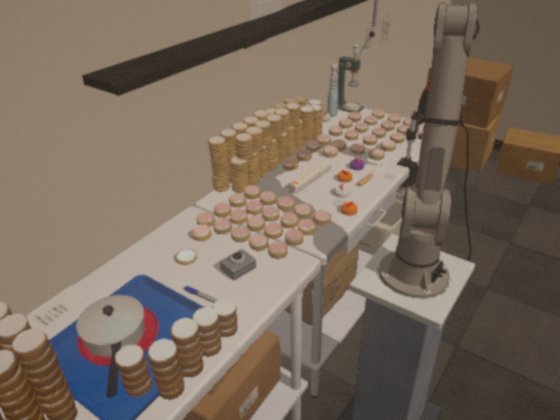

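View pics/top.png

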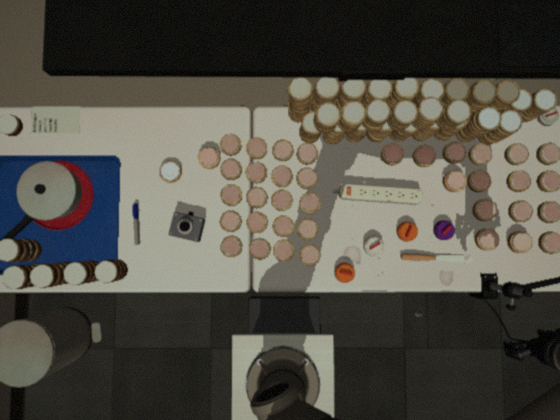

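Top view: a white timer is at about (374,246). Another white one is in the back right corner at (549,113), and it isn't meant. The look-alikes are orange at (407,231) and (344,271), and purple at (444,229). The strip lies at (380,192) with a reddish mark at about (349,192), and the button box is at (187,224). I'll confirm with an enlarged crop.

```bash
python3 - <<'E'
from h import *
s=np.load("top.npy",allow_pickle=True).item()
im=cv2.cvtColor(s["pixels"],cv2.COLOR_RGB2BGR)
a=cv2.resize(im[165:290,325:465],None,fx=5.5,fy=4.8*5.5/4.8,interpolation=cv2.INTER_CUBIC)[:690]
a=cv2.resize(im[170:275,330:470],None,fx=5.7,fy=5.7,interpolation=cv2.INTER_CUBIC)
b=cv2.resize(im[195:255,155:235],None,fx=8,fy=8,interpolation=cv2.INTER_CUBIC)
cv2.imwrite("pics/a.png",a);cv2.imwrite("pics/b.png",b)
for n,u,v,z in[("timer",374,246,38),("sw",349,192,38),("strip",381,193,34),("btn",186,226,62)]: print(n,ray(s,u,v,z).round(1))
print(ray(s,250,200,0),ray(s,251,200,0))
E
```

```text
timer [ 426.5 -285.6   38. ]
sw [ 595.1 -210.4   38. ]
strip [ 592.2 -311.3   34. ]
btn [488.6 292.9  62. ]
[574.49688977 102.68100807   0.        ] [574.49025853  99.46521605   0.        ]
```

View pics/a.png

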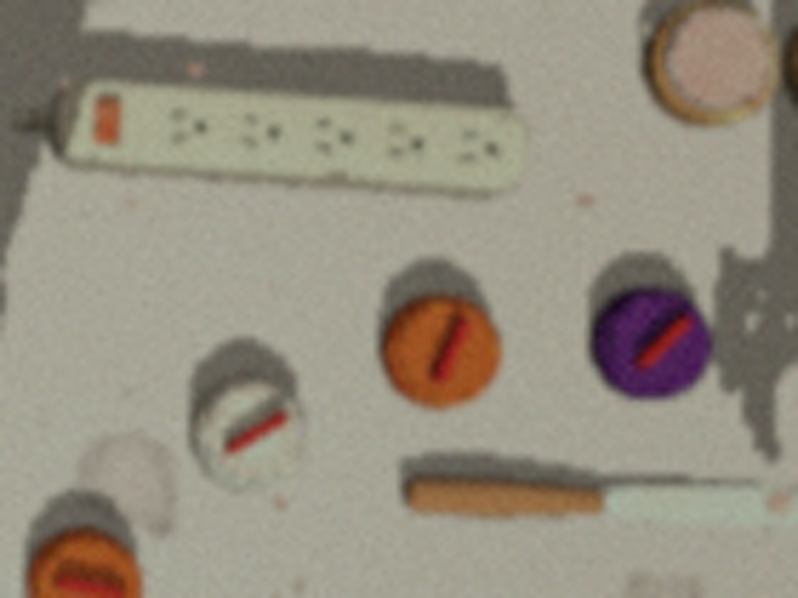

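View pics/b.png

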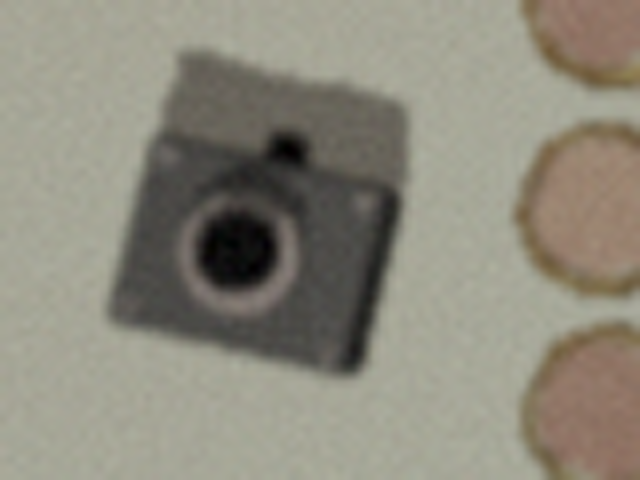

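The crop confirms it: the white timer with the red bar has its bar centre at crop (256,432), top-image (374.9,245.8). The switch is the red rocker at the cable end, top-image (348.8,191.2). The black cap is at (184.7,226.1). Next I work out the moves.

```bash
python3 - <<'E'
from h import *
import rig
print([x for x in dir(rig) if not x.startswith('_')], getattr(rig,'tcp_to_grasp',None))
s=np.load("top.npy",allow_pickle=True).item()
im=s["pixels"]; g=get_state(); R=g["tcp_rot"]; p=g["position"]
print("tcp px",proj(s,p), proj(np.load("scene.npy",allow_pickle=True).item(),p))
hsv=cv2.cvtColor(im,cv2.COLOR_RGB2HSV)
def cen(m,x0,x1,y0,y1):
    mm=m[y0:y1,x0:x1]; v,u=np.nonzero(mm); return u.mean()+x0,v.mean()+y0,len(u)
red=((hsv[...,0]<15)|(hsv[...,0]>168))&(hsv[...,1]>110)
T=cen(red,362,388,235,258);S=cen(red,343,356,183,200)
B=cen(hsv[...,2]<40,178,193,219,234)
print(T,S,B)
P=[ray(s,*T[:2],38),ray(s,*S[:2],38),ray(s,*B[:2],63)]
for a in P:
    d=a-p; print(a.round(1),"tool d",(R.T@[d[0],d[1],0]).round(1)); p=a
E
```

```text
['PlanningError', 'get_state', 'hand_in', 'snapshot', 'tcp_to_grasp'] 18.700000000000003
tcp px [512.06962084 334.36526412] [435.88681911 132.73168245]
(np.float64(374.74074074074076), np.float64(245.22222222222223), 27) (np.float64(348.44827586206895), np.float64(190.6206896551724), 29) (np.float64(184.1818181818182), np.float64(225.95454545454547), 66)
[ 428.9 -287.9   38. ] tool d [ 326.3 -248.9    0.4]
[ 599.5 -208.7   38. ] tool d [186.2 -26.    0. ]
[488.7 298.2  63. ] tool d [  41.9 -517.2    0.9]
```

```bash
python3 - <<'E'
from h import *
s=np.load("scene.npy",allow_pickle=True).item()
t=np.load("top.npy",allow_pickle=True).item()
f=lambda s,a,b,c,d:cv2.resize(cv2.cvtColor(s["pixels"],cv2.COLOR_RGB2BGR)[a:b,c:d],(400,500),interpolation=cv2.INTER_CUBIC)
cv2.imwrite("pics/c.png",cv2.convertScaleAbs(np.hstack([f(s,60,210,350,470),f(t,260,410,440,560)]),alpha=1.8))
E
```

```text
(no output)
```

View pics/c.png

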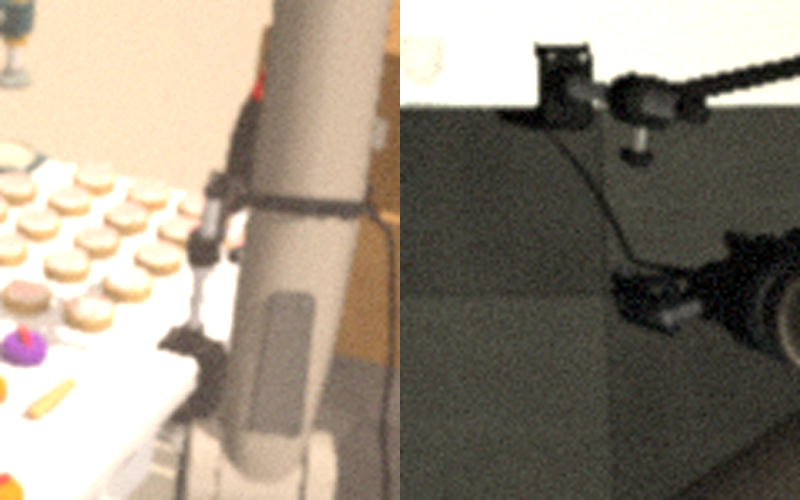

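A clamp post stands on the front table edge at top-image (487,283), with a jib running toward -y. I move off toward +y first, then out to the timer, staying high with the fingers shut.

Call:
apply_moves(
  targets=[
    [0.37,-0.65,0,0,0,0],
    [0.37,-0.65,0,0,0,0],
    [0.37,-0.65,0,0,0,0],
    [0.37,-0.65,0,0,0,0],
    [0.37,-0.65,0,0,0,0],
    [0.585,-0.215,0,0,0,0],
    [0.585,-0.215,0,0,0,0],
    [0.585,-0.215,0,0,0,0],
    [0.585,-0.215,0,0,0,0],
    [0.585,-0.215,0,0,0,0],
    [0.585,-0.215,0,0,0,0],
    [0.585,-0.215,0,0,0,0],
    [0.585,-0.215,0,0,0,0],
    [0,0,0,0,0,0],
    [0,0,0,0,0,0],
  ],
  hand=1,
)

```text
t: 1.98
position: [428.4, -289.4, 197.1]
tcp_rot: [[0.957, 0.291, -0.001], [0.291, -0.957, -0.0], [-0.001, -0.0, -1.0]]
wrist_force: [-1.1, -0.9, 1.0]
gripper_width: 0.1
gripper_force: 0.0
```

```bash
python3 - <<'E'
from h import *
s=np.load("scene.npy",allow_pickle=True).item(); t=np.load("top.npy",allow_pickle=True).item()
hsv=cv2.cvtColor(s["pixels"],cv2.COLOR_RGB2HSV)
red=((hsv[...,0]<15)|(hsv[...,0]>168))&(hsv[...,1]>110)
for n,p,m,q in[("T",[428.9,-287.9,38],red,(374.7,245.2)),("S",[599.5,-208.7,38],red,(348.4,190.6)),("B",[488.7,298.2,62],hsv[...,2]<55,(184.2,226))]:
    u,v=proj(s,p); a,b=int(v)-8,int(u)-8; y,x=np.nonzero(m[a:a+17,b:b+17]); x=x.mean()+b;y=y.mean()+a
    M=lambda s:np.array(s["K"])@np.hstack([cv2.Rodrigues(np.array(s["rvec"],float))[0],np.array(s["tvec"],float).reshape(3,1)])
    X=cv2.triangulatePoints(M(s),M(t),np.array([[x],[y]],float),np.array([[q[0]],[q[1]]]))
    print(n,(u,v),(x,y),(X[:3]/X[3]).ravel().round(1))
E
```

```text
T (np.float64(341.3233666470767), np.float64(185.2478611814697)) (np.float64(343.7068965517241), np.float64(179.48275862068965)) [ 423.8 -285.    67.9]
S (np.float64(294.857059715766), np.float64(181.62084382324718)) (np.float64(294.6), np.float64(182.4)) [ 600.5 -208.9   33.8]
B (np.float64(237.31370242460218), np.float64(253.49478582598886)) (np.float64(nan), np.float64(nan)) [nan nan nan]<stdin>:6: RuntimeWarning: Mean of empty slice.
  ret = ret.dtype.type(ret / rcount)
```

Call:
apply_moves(
  targets=[
    [0,0,0.66,0,0,0],
    [0,0,0.66,0,0,0],
    [0,0,0.66,0,0,0],
    [0,0,0.66,0,0,0],
    [0,0,0,0,0,0],
    [0,0,0,0,0,0],
    [0,0,0,0,0,0],
    [0,0,0,0,0,0],
  ],
)

```text
t: 2.98
position: [430.1, -289.5, 66.7]
tcp_rot: [[0.957, 0.291, 0.002], [0.291, -0.957, -0.001], [0.001, 0.002, -1.0]]
wrist_force: [-0.1, -0.1, -0.5]
gripper_width: 0.0
gripper_force: 0.0
```

```bash
python3 - <<'E'
from h import *
f=lambda s,a,b,c,d:cv2.resize(cv2.cvtColor(s["pixels"],cv2.COLOR_RGB2BGR)[a:b,c:d],(400,400),interpolation=cv2.INTER_CUBIC)
s,t=snapshot("scene"),snapshot("top")
cv2.imwrite("pics/d.png",cv2.convertScaleAbs(np.hstack([f(s,140,220,300,380),f(t,200,280,335,415)]),alpha=1.3))
print(get_state()["position"],get_state()["wrist_force"])
E
```

```text
[ 429.78379466 -289.16661258   66.20210268] [-0.78445904 -0.73759175 -0.55254331]
```

View pics/d.png

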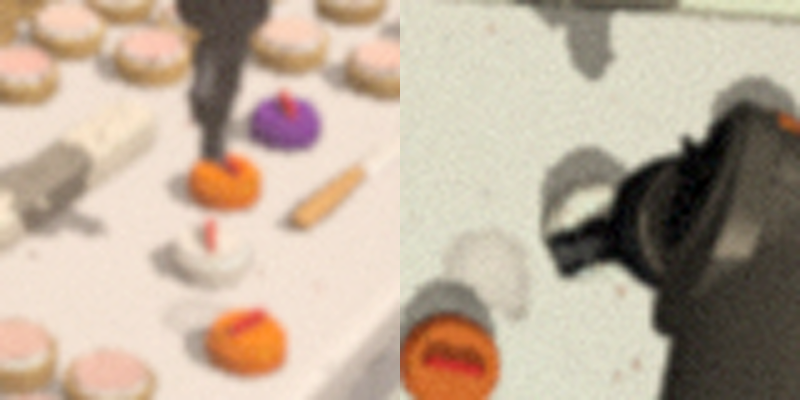

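```bash
python3 - <<'E'
from h import *
s,t=snapshot("scene"),snapshot("top");p=get_state()["position"]
for q in(p,p+[0,0,18.7],p+[0,0,72],p+[0,0,150]): print(proj(s,q),proj(t,q))
for c in (s,t): print(ray(c,0,0,0), -cv2.Rodrigues(np.array(c["rvec"],float))[0].T@np.array(c["tvec"],float).ravel())
E
```

```text
[341.6911056  179.13310526] [376.94097731 245.0217013 ]
[341.94544252 175.08719881] [378.23005911 245.02610499]
[342.68551331 163.31440116] [382.11493461 245.0393763 ]
[343.8107539  145.41445146] [388.43386362 245.0609627 ]
[ 5090.59601926 -1552.1411449      0.        ] [-357.47307499 1241.14850164 1107.12039419]
[1248.12573559  941.69000582    0.        ] [ 430.97851183  -15.00916789 1394.41111706]
```

```bash
python3 - <<'E'
from h import *
for n,(a,b,c,d) in {"scene":(155,192,330,356),"top":(234,262,358,386)}.items():
    o=np.load(n+".npy",allow_pickle=True).item()["pixels"].astype(int); s=snapshot(n)["pixels"].astype(int)
    D=np.abs(cv2.GaussianBlur((s-o).astype(np.float32),(3,3),0)).max(2)
    print(n,c)
    for r in range(a,b): print(r,"".join("#" if x>60 else "+" if x>25 else "." for x in D[r,c:d]), "".join(chr(48+min(9,int(x/26))) for x in s[r,c:d].mean(1)))
E
```

```text
scene 330
155 ........+#########+.++++++ 44444455433332222245666665
156 ........+#########+...++++ 44444555433332222346666666
157 .......+##########+.....++ 55555665333332222356666666
158 .......+##########+......+ 66666664333322222456666665
159 .......+#########+........ 66666664323222223466666554
160 .......+#########+........ 66666665322222223566655433
161 .......+#########+........ 66666665322222223566544333
162 .......+########+......... 66666665322222224565443433
163 .......++#######+......... 66666665422222234554333333
164 ........+#######+......... 66666665432222234444333333
165 .........+######+......... 66666666543222234444333333
166 .........+#####++......... 66666666654222334444322333
167 .........+#####+.......... 56666666654222344544332233
168 .........+#####+.......... 56666666654222345555433333
169 .........+#####+.......... 66666666653222356666554433
170 .........+####++.......... 66666666653222345666666555
171 ..........+#+++........... 66666666653222344555666666
172 ..........+++............. 66666666554333333445566666
173 .......................... 666666665444443
[... 2099 characters left out ...]
211111100000000121
251 .......+#################### 5556665322111111000100000122
252 .......+#################### 5556666421111112222221000112
253 ........+######++++++####### 5566666531101233455543100011
254 ........+####++......+###### 5556666532112455556655310010
255 ........++#++.........+##### 5556666643334555555666531000
256 .......................+#### 5556666655555566665666653210
257 ........................++## 5555666666666666666655665421
258 ..........................+# 5556666666666666666655566553
259 ...........................# 5556666666666666666655666653
260 ...........................# 5556666666666666666666666653
261 ...........................# 5556666666666666666666666653
```

Reported TCP projects to scene (341.7,179), but the visible fingertip ends at (341.5,172), as if it were about 30 mm higher. I go 15 mm lower, which is clear either way, and check again.

Call:
apply_moves(
  targets=[
    [0,0,0.15,0,0,0],
    [0,0,0.15,0,0,0],
    [0,0,0,0,0,0],
    [0,0,0,0,0,0],
  ],
)

```text
t: 3.78
position: [429.3, -288.9, 50.3]
tcp_rot: [[0.957, 0.292, -0.0], [0.292, -0.957, 0.0], [-0.0, -0.0, -1.0]]
wrist_force: [-0.0, 0.0, -1.0]
gripper_width: -0.1
gripper_force: 0.0
```

```bash
cat > d.py <<'E'
from h import *
import sys
def tip(a,b,c,d,n="scene"):
    o=np.load(n+".npy",allow_pickle=True).item()["pixels"].astype(int); S=snapshot(n); s=S["pixels"].astype(int)
    D=np.abs(cv2.GaussianBlur((s-o).astype(np.float32),(3,3),0)).max(2)
    for r in range(a,b): print(r,"".join("#" if x>60 else "+" if x>25 else "." for x in D[r,c:d]))
    g=get_state();p=g["position"]; print(p.round(1),g["wrist_force"].round(1),"proj tcp",proj(S,p).round(1),"grasp",proj(S,p+[0,0,18.7]).round(1))
    cv2.imwrite(f"pics/{n}_{g['t']:.2f}.png",S["pixels"][...,::-1])
if __name__=="__main__": tip(*map(int,sys.argv[1:5]))
E
python3 d.py 160 190 330 356; ls pics
```

```text
160 .......++#########+.......
161 .......+#########++.......
162 .......+#########+........
163 .......+#########+........
164 .......+########++........
165 .......+########+.........
166 .......+########+.........
167 ........+#######+.........
168 ........+######++.........
169 .........+#####+..........
170 .........+#####+..........
171 .........+####++..........
172 .........+####+...........
173 .........+####++..........
174 .........+####+...........
175 .........++###+...........
176 ...........+++............
177 ..........................
178 ..........................
179 ..........................
180 ..........................
181 ..........................
182 ..........................
183 ..........................
184 ..........................
185 ..........................
186 ..........................
187 ..........................
188 ..........................
189 ..........................
[ 429.5 -289.    50.5] [ 0.4 -0.5  0.5] proj tcp [341.5 182.4] grasp [341.7 178.4]
a.png
b.png
c.png
d.png
scene.png
scene_3.83.png
top.png
```

The tip tracks the motion, but it looks about 28 mm above the reported TCP. The horizontal position agrees. At this height both readings satisfy the check and stay clear, so I hold here, then rise.

Call:
apply_moves(
  targets=[
    [0,0,0,0,0,0],
    [0,0,0,0,0,0],
    [0,0,0,0,0,0],
    [0,0,0,0,0,0],
    [0,0,0,0,0,0],
    [0,0,0,0,0,0],
    [0,0,0,0,0,0],
    [0,0,0,0,0,0],
    [0,0,0,0,0,0],
    [0,0,0,0,0,0],
    [0,0,0,0,0,0],
    [0,0,0,0,0,0],
    [0,0,0,0,0,0],
    [0,0,0,0,0,0],
    [0,0,0,0,0,0],
    [0,0,0,0,0,0],
    [0,0,0,0,0,0],
    [0,0,0,0,0,0],
  ],
)

```text
t: 6.08
position: [429.4, -288.9, 50.5]
tcp_rot: [[0.957, 0.292, 0.0], [0.292, -0.957, -0.0], [-0.0, 0.0, -1.0]]
wrist_force: [-0.2, -0.3, -1.0]
gripper_width: -0.1
gripper_force: 0.0
```

Call:
apply_moves(
  targets=[
    [0,0,-0.5,0,0,0],
    [0,0,-0.5,0,0,0],
    [0,0,-0.5,0,0,0],
    [0,0,-0.5,0,0,0],
    [0.62,-0.08,0,0,0,0],
    [0.62,-0.08,0,0,0,0],
    [0.62,-0.08,0,0,0,0],
    [0.62,-0.08,0,0,0,0],
    [0.62,-0.08,0,0,0,0],
    [0.62,-0.08,0,0,0,0],
    [0,0,0,0,0,0],
    [0,0,0,0,0,0],
  ],
)

```text
t: 7.58
position: [599.4, -212.3, 150.2]
tcp_rot: [[0.957, 0.291, -0.001], [0.291, -0.957, -0.001], [-0.001, 0.0, -1.0]]
wrist_force: [0.3, -0.2, 0.2]
gripper_width: -0.4
gripper_force: 0.0
```

```bash
python3 d.py 140 185 275 315; python3 - <<'E'
from h import *
t=snapshot("top"); cv2.imwrite("pics/e.png",cv2.convertScaleAbs(cv2.resize(t["pixels"][130:270,300:480,::-1],(720,560),interpolation=cv2.INTER_CUBIC),alpha=1.4))
p=get_state()["position"]; print([proj(t,p+[0,0,h]).round(1) for h in(0,100,200)])
E
```

```text
140 ...............+######++...........+++++
141 ...............++####++...........++++++
142 ................++###++..........+++++++
143 .................++##++.........++++++++
144 ..................+##++.........++++++++
145 ..................+##++..........+++++++
146 ..................+##++...........++++++
147 ..................+##++.............++++
148 ..................+##++.............++++
149 ..................++++..++++++++....++++
150 .....................+++++++++++++...+++
151 ....................++++++++++++++++++..
152 ....................++++++++++++++++++..
153 ......................+++++++++++++++...
154 .......................+++++++++++++....
155 ........................++++++++++......
156 ..............+++.........+++++++.......
157 ............++++++.........+++++........
158 ..........++++++++++....................
159 .........+++++++++++++..................
160 .........+++++++++++++++................
161 .........+++++++++++++++................
162 .........+++++++++++++++................
163 .........++++++++++++++.................
164 ..........++++++
[... 377 characters left out ...]
.......
173 ++++++++................................
174 ++++++..................................
175 ++++....................................
176 ++......................................
177 +.......................................
178 ++......................................
179 +++.....................................
180 ++++....................................
181 +++++...................................
182 ++++++..................................
183 ++++++........+++.......................
184 ++++++........++++......................
[ 599.2 -212.7  150.3] [ 0.4 -0.1 -0.2] proj tcp [295.5 156.9] grasp [295.5 152.7]
[array([355.4, 185.9]), array([361.4, 180.8]), array([368.4, 174.8])]
```

View pics/e.png

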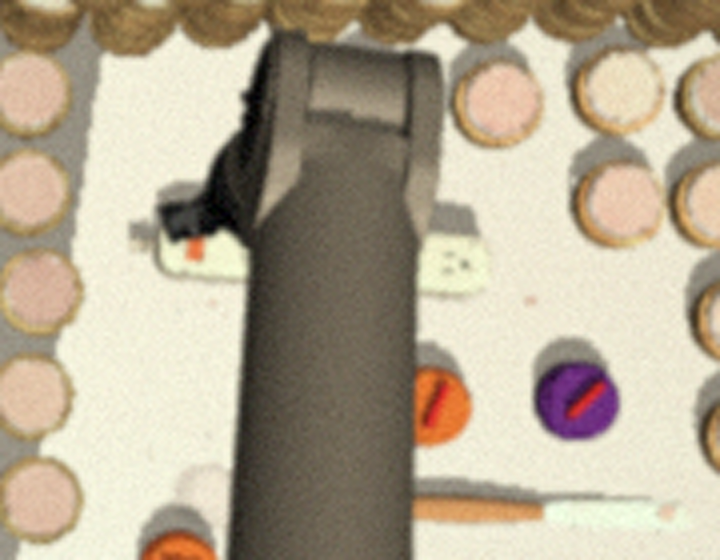

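The tip sits over the switch in scene (295,149), with the same vertical offset as before. I nudge 4 mm toward +y and go down to the same clearance.

Call:
apply_moves(
  targets=[
    [0.02,-0.07,0.4,0,0,0],
    [0,0,0.5,0,0,0],
    [0,0,0.5,0,0,0],
    [0,0,0.35,0,0,0],
    [0,0,0.2,0,0,0],
    [0,0,0,0,0,0],
    [0,0,0,0,0,0],
    [0,0,0,0,0,0],
  ],
)

```text
t: 8.68
position: [600.9, -208.2, 53.9]
tcp_rot: [[0.957, 0.292, 0.002], [0.292, -0.957, -0.001], [0.001, 0.001, -1.0]]
wrist_force: [0.8, 0.0, 0.4]
gripper_width: -0.1
gripper_force: 0.0
```

```bash
python3 d.py 160 192 280 312
```

```text
160 ....+++..+#######+..............
161 ....++++.+######++..............
162 ....++++..+#####++..............
163 ....+++++.++####++..............
164 .....++++..++####+..............
165 .....+++++..++##++..............
166 ......+++++..+++++..............
167 ........+++..++#++..............
168 +.......+++..+##++..............
169 +++++...++..+###++..............
170 +++++++.....+###++..............
171 ++++++.......++++...............
172 +++++.........+.................
173 +++.............................
174 +...............................
175 ................................
176 ................................
177 ................................
178 ................................
179 ................................
180 ................................
181 ................................
182 ................................
183 +........+++....................
184 +........++++...................
185 ++.......+++++..................
186 ++.........++++.................
187 +++.........+++.................
188 +++..........++.................
189 ++++......++....................
190 +++++....+++....................
191 ++++++..++++....................
[ 600.8 -208.2   53.8] [-0.   0.2 -0.1] proj tcp [294.5 178.2] grasp [294.5 174.3]
```

Call:
apply_moves(
  targets=[
    [0,0,0,0,0,0],
    [0,0,0,0,0,0],
    [0,0,0,0,0,0],
    [0,0,0,0,0,0],
    [0,0,0,0,0,0],
    [0,0,0,0,0,0],
    [0,0,0,0,0,0],
    [0,0,0,0,0,0],
    [0,0,0,0,0,0],
    [0,0,0,0,0,0],
    [0,0,0,0,0,0],
    [0,0,0,0,0,0],
    [0,0,0,0,0,0],
    [0,0,0,0,0,0],
    [0,0,0,0,0,0],
    [0,0,0,0,0,0],
    [0,0,0,0,0,0],
    [0,0,0,0,0,0],
  ],
)

```text
t: 10.98
position: [600.2, -208.1, 53.0]
tcp_rot: [[0.957, 0.292, 0.0], [0.292, -0.957, -0.0], [-0.0, 0.0, -1.0]]
wrist_force: [0.0, 0.4, -0.2]
gripper_width: 0.1
gripper_force: 0.0
```

Call:
apply_moves(
  targets=[
    [0,0,-0.5,0,0,0],
    [0,0,-0.5,0,0,0],
    [0,0,-0.5,0,0,0],
    [0,0,-0.5,0,0,0],
    [0.055,-0.69,0,0,0,0],
    [0.055,-0.69,0,0,0,0],
    [0.055,-0.69,0,0,0,0],
    [0.055,-0.69,0,0,0,0],
    [0.055,-0.69,0,0,0,0],
    [0.055,-0.69,0,0,0,0],
    [0.055,-0.69,0,0,0,0],
    [0.055,-0.69,0,0,0,0],
    [0.055,-0.69,0,0,0,0],
    [0.055,-0.69,0,0,0,0],
    [0.055,-0.69,0,0,0,0],
    [0.055,-0.69,0,0,0,0],
    [0.055,-0.69,0,0,0,0],
    [0.055,-0.69,0,0,0,0],
    [0.055,-0.69,0,0,0,0],
    [0,0,0,0,0,0],
  ],
)

```text
t: 13.48
position: [487.1, 302.7, 153.3]
tcp_rot: [[0.955, 0.297, -0.0], [0.297, -0.955, 0.002], [0.0, -0.002, -1.0]]
wrist_force: [-0.0, -0.7, -0.3]
gripper_width: 0.2
gripper_force: 0.0
```

```bash
python3 d.py 210 265 220 255; python3 - <<'E'
from h import *
s,t=snapshot("scene"),snapshot("top")
f=lambda s,a,b,c,d:cv2.resize(s["pixels"][a:b,c:d,::-1],(400,400),interpolation=cv2.INTER_CUBIC)
cv2.imwrite("pics/f.png",cv2.convertScaleAbs(np.hstack([f(s,190,290,190,290),f(t,170,270,140,240)]),alpha=1.4))
g=get_state();p=g["position"];d=np.array([488.7,298.2,0])-p
print(p,proj(t,p),"tool d",(g["tcp_rot"].T@[d[0],d[1],0]).round(1))
E
```

```text
210 .+################+................
211 .+################+................
212 ..+###############+................
213 ...++############+.................
214 ....++###########+..........+++....
215 .....+++#########+..........++++...
216 ........++#######+..........+++....
217 .........++#####++.................
218 ..........+#####++.................
219 ...........+####++.................
220 ...........++##+++.................
221 ...........++++++..................
222 ...........+++++...................
223 ...........+++++...................
224 ............+++....................
225 ...................................
226 ...................................
227 ...................................
228 ...................................
229 ...................................
230 ...................................
231 ...................................
232 ...................................
233 ...................................
234 ...................................
235 ...................................
236 ...................................
237 ................
[... 572 characters left out ...]
.......
252 ...................................
253 ...................................
254 ...................................
255 ...................................
256 ...................................
257 ...................................
258 ...................................
259 ...................................
260 ...................................
261 ...................................
262 ...................................
263 ...................................
264 ...................................
[488.2 300.2 153. ] [ 0.3 -1.   0.1] proj tcp [235.2 231.6] grasp [234.8 226.8]
[489.23474071 297.70773139 152.78346033] [176.97398075 224.41664141] tool d [-0.4 -0.6 -0. ]
```

View pics/f.png

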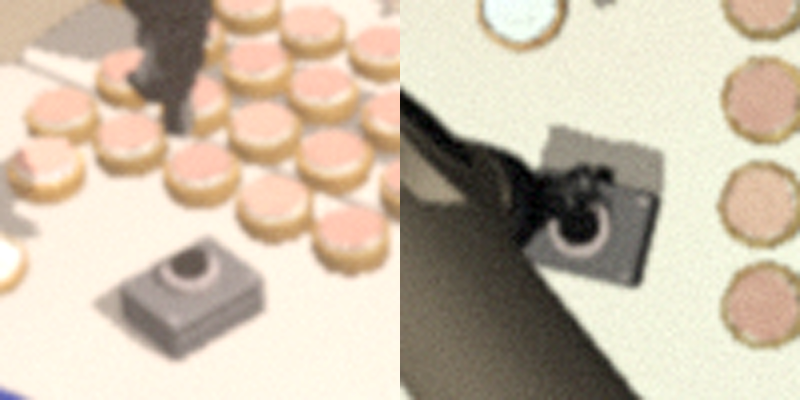

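The tip is above the box in line with the cap: scene tip at (235,223), cap at (237,256). The horizontal position agrees, so I descend in stages while watching the wrist force.

Call:
apply_moves(
  targets=[
    [0,0,0.5,0,0,0],
    [0,0,0.5,0,0,0],
    [0,0,0.3,0,0,0],
    [0,0,0.2,0,0,0],
    [0,0,0,0,0,0],
    [0,0,0,0,0,0],
    [0,0,0,0,0,0],
  ],
)

```text
t: 14.5
position: [489.3, 299.4, 78.8]
tcp_rot: [[0.957, 0.292, 0.001], [0.292, -0.957, 0.001], [0.001, -0.0, -1.0]]
wrist_force: [0.2, 0.9, 0.2]
gripper_width: 0.2
gripper_force: 0.0
```

```bash
python3 d.py 230 262 220 255
```

```text
230 ...++++++###########+..............
231 ....+++############+...............
232 .....++############+...............
233 ......++###########+...............
234 .......++#########++...............
235 ........++++######++...............
236 ............+####++................
237 ............++###++................
238 .............++++++................
239 ............++++++.................
240 ............++++++.................
241 ............++++++.................
242 .............++++..................
243 ...................................
244 ...................................
245 ...................................
246 ...................................
247 ...................................
248 ...................................
249 ...................................
250 ...................................
251 ...................................
252 ...................................
253 ...................................
254 ...................................
255 ...................................
256 ...................................
257 ...................................
258 ...................................
259 ...................................
260 ...................................
261 ...................................
[489.2 299.3  78.7] [-0.4 -0.3  0.6] proj tcp [236.6 249.6] grasp [236.3 245.1]
```

Call:
apply_moves(
  targets=[
    [0,0,0.1,0,0,0],
    [0,0,0.1,0,0,0],
    [0,0,0.08,0,0,0],
    [0,0,0.06,0,0,0],
    [0,0,0,0,0,0],
    [0,0,0,0,0,0],
  ],
)

```text
t: 15.3
position: [488.9, 299.0, 61.0]
tcp_rot: [[0.957, 0.292, 0.0], [0.292, -0.957, 0.0], [0.0, 0.0, -1.0]]
wrist_force: [-0.9, -1.0, -0.2]
gripper_width: -0.1
gripper_force: 0.0
```

Call:
apply_moves(
  targets=[
    [0,0,0.04,0,0,0],
    [0,0,0.04,0,0,0],
    [0,0,0,0,0,0],
    [0,0,0,0,0,0],
  ],
)

```text
t: 15.8
position: [488.8, 299.0, 56.9]
tcp_rot: [[0.957, 0.292, -0.0], [0.292, -0.957, -0.0], [-0.0, 0.0, -1.0]]
wrist_force: [-0.5, 0.2, -0.1]
gripper_width: -0.3
gripper_force: 0.0
```

At 57 mm there is no contact, although the cap top should be at 62–63 mm. So the real tip is higher than reported, as the camera showed, and I expect contact near 30–35 mm.

Call:
apply_moves(
  targets=[
    [0,0,0.08,0,0,0],
    [0,0,0.08,0,0,0],
    [0,0,0.06,0,0,0],
    [0,0,0,0,0,0],
    [0,0,0,0,0,0],
  ],
)

```text
t: 16.42
position: [488.8, 299.0, 46.0]
tcp_rot: [[0.957, 0.292, 0.0], [0.292, -0.957, -0.0], [0.0, 0.0, -1.0]]
wrist_force: [-0.3, -0.2, 0.1]
gripper_width: -0.2
gripper_force: 0.0
```

```bash
python3 d.py 236 266 220 255;python3 - <<'E'
from h import *
s,t=snapshot("scene"),snapshot("top")
f=lambda s,a,b,c,d:cv2.resize(s["pixels"][a:b,c:d,::-1],(400,400),interpolation=cv2.INTER_CUBIC)
cv2.imwrite("pics/g.png",cv2.convertScaleAbs(np.hstack([f(s,215,275,205,265),f(t,190,250,150,210)]),alpha=1.6))
E
```

```text
236 ....+++#####++#######+.............
237 ....+#######++######++.............
238 ....+########++####++..............
239 ....+#########+++#++...............
240 .....+##########++++...............
241 ......+###########++...............
242 .......++##########+...............
243 .........+++#######++..............
244 ...........++######++..............
245 ............+######++..............
246 ............+######++..............
247 .............######++..............
248 .............+#####++..............
249 .............+#####+...............
250 ..............++##+................
251 ................++.................
252 ...................................
253 ...................................
254 ...................................
255 ...................................
256 +..................................
257 ++.................................
258 ++.................................
259 ++.................................
260 ...................................
261 ...................................
262 ...................................
263 ...................................
264 ...................................
265 ...................................
[488.9 299.   46. ] [-0.5  0.1 -0.2] proj tcp [237.4 257.4] grasp [237. 253.]
```

View pics/g.png

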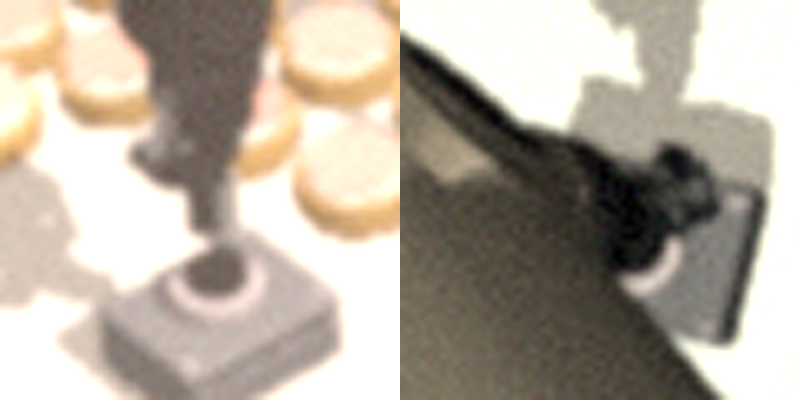

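The picture shows the tip at scene (237,250), just above the cap at (237,256), with a gap still visible. I go on down.

Call:
apply_moves(
  targets=[
    [0,0,0.06,0,0,0],
    [0,0,0.06,0,0,0],
    [0,0,0.04,0,0,0],
    [0,0,0,0,0,0],
    [0,0,0,0,0,0],
  ],
)

```text
t: 17.2
position: [488.8, 299.0, 38.0]
tcp_rot: [[0.957, 0.292, 0.0], [0.292, -0.957, -0.0], [0.0, 0.0, -1.0]]
wrist_force: [-0.3, -0.0, -0.1]
gripper_width: -0.1
gripper_force: 0.0
```

Call:
apply_moves(
  targets=[
    [0,0,0.04,0,0,0],
    [0,0,0.02,0,0,0],
    [0,0,0,0,0,0],
    [0,0,0,0,0,0],
  ],
)

```text
t: 17.7
position: [488.8, 299.0, 35.0]
tcp_rot: [[0.957, 0.292, 0.0], [0.292, -0.957, -0.0], [-0.0, 0.0, -1.0]]
wrist_force: [-0.4, -0.3, -0.9]
gripper_width: 0.1
gripper_force: 0.0
```

```bash
python3 d.py 244 266 220 255
```

```text
244 ......++############+..............
245 ........+###########+..............
246 .........+++########+..............
247 ............+#######+..............
248 ............+######++..............
249 .............+#####++..............
250 .............+####++...............
251 .............+###++................
252 ..............+++..................
253 ...................................
254 ...................................
255 ...................................
256 +..................................
257 +++................................
258 +++................................
259 ++.................................
260 +..................................
261 ...................................
262 ...................................
263 ...................................
264 ...................................
265 ...................................
[488.8 299.   35. ] [0.1 0.2 0.4] proj tcp [237.7 260. ] grasp [237.3 255.6]
```

Call:
apply_moves(
  targets=[
    [0,0,0.02,0,0,0],
    [0,0,0.02,0,0,0],
    [0,0,0.02,0,0,0],
    [0,0,0,0,0,0],
    [0,0,0,0,0,0],
  ],
)

```text
t: 18.38
position: [488.8, 299.0, 32.0]
tcp_rot: [[0.957, 0.292, 0.0], [0.292, -0.957, -0.0], [-0.0, 0.0, -1.0]]
wrist_force: [-0.6, 0.9, 0.3]
gripper_width: -0.2
gripper_force: 0.0
```

Call:
apply_moves(
  targets=[
    [0,0,0.02,0,0,0],
    [0,0,0.02,0,0,0],
    [0,0,0.02,0,0,0],
    [0,0,0,0,0,0],
    [0,0,0,0,0,0],
  ],
)

```text
t: 19.0
position: [488.8, 299.0, 28.9]
tcp_rot: [[0.957, 0.292, 0.0], [0.292, -0.957, -0.0], [0.0, 0.0, -1.0]]
wrist_force: [-0.1, 0.0, 0.5]
gripper_width: -0.1
gripper_force: 0.0
```

Call:
apply_moves(
  targets=[
    [0,0,0.02,0,0,0],
    [0,0,0.02,0,0,0],
    [0,0,0,0,0,0],
    [0,0,0,0,0,0],
  ],
)

```text
t: 19.5
position: [488.9, 299.1, 27.1]
tcp_rot: [[0.957, 0.292, 0.0], [0.292, -0.957, 0.0], [0.0, 0.0, -1.0]]
wrist_force: [-0.9, -0.5, 2.7]
gripper_width: 0.1
gripper_force: 1.0
```

```bash
python3 - <<'E'
from h import *
o=np.load("scene.npy",allow_pickle=True).item()["pixels"].astype(int).mean(2); s=np.mean([snapshot("scene")["pixels"] for _ in range(4)],0).mean(2)
for r in range(244,268): print(r," ".join("%3d"%x for x in s[r,226:250]),"|"," ".join("%3d"%x for x in o[r,226:250]))
g=get_state();print(g["position"],g["wrist_force"])
E
```

```text
244  85  75  76  70  66  62  62  63  60  60  58  60  63  84 123 158 174 176 176 177 177 173 154 117 | 169 169 170 171 170 171 169 171 169 171 170 171 170 172 170 171 170 170 169 171 170 165 147 112
245 118  91  74  65  60  58  60  61  60  62  61  61  65  93 135 164 176 177 178 177 177 174 162 134 | 172 169 170 169 171 170 168 169 170 171 171 171 170 171 170 170 172 169 171 170 171 168 155 129
246 151 127  96  71  62  60  62  61  62  63  64  66  71  96 136 166 176 177 176 178 177 177 171 150 | 171 172 169 170 168 171 171 169 172 169 172 171 171 169 172 169 170 170 171 169 171 171 166 144
247 170 158 134 107  95  88  79  68  63  62  64  67  80 100 134 162 173 175 177 177 178 177 174 163 | 169 171 171 171 171 170 170 171 168 171 169 169 169 170 167 168 168 169 170 171 171 171 169 156
248 175 172 163 150 144 138 123  92  67  64  64  72  90 103 126 149 163 169 174 177 177 177 177 173 | 170 170 170 169 171 172 173 170 170 171 171 168 169 166 161 158 159 163 169 171 172 172 171 166
249 176 176 174 172 171 167 150 112  74  63  64  76  92 102 113 131 144 154 166 173 176 177 177 177 | 170 172 
[... 3027 characters left out ...]
15 113 114 114 113 107  97  92
265 111 115 115 116 115 117 115 116 115 115 115 117 117 115 115 117 119 118 117 112 107 101  99  96 | 106 111 113 109 111 112 112 111 113 110 111 112 111 110 112 115 113 111 111 107 102  95  93  94
266 100 109 113 115 117 117 116 116 117 117 117 117 117 117 118 117 118 113 108 101  98  99 102 102 |  98 108 109 112 114 113 112 113 110 112 112 114 111 112 111 113 112 107 105  97  93  99  96  98
267  86  97 108 113 116 118 118 119 118 117 118 117 117 118 118 114 109 103  96  92  96 103 103 101 |  85  92 103 108 113 112 115 113 112 113 114 114 116 112 112 112 105  96  92  90  93  96  97  96
[488.95506082 299.0366449   27.07008202] [0.30634384 0.09118268 1.5429685 ]
```

Contact: 1.5–2.7 N at 27 mm, with the finger's lower end at scene (237,255) on the middle of the cap. I press on by 5 mm.

Call:
apply_moves(
  targets=[
    [0,0,0.02,0,0,0],
    [0,0,0.02,0,0,0],
    [0,0,0.02,0,0,0],
    [0,0,0.02,0,0,0],
    [0,0,0.02,0,0,0],
    [0,0,0,0,0,0],
    [0,0,0,0,0,0],
  ],
)

```text
t: 20.58
position: [488.9, 299.0, 22.3]
tcp_rot: [[0.957, 0.292, 0.0], [0.292, -0.957, -0.0], [0.0, 0.0, -1.0]]
wrist_force: [-0.5, -0.8, 5.9]
gripper_width: 0.1
gripper_force: 3.0
```

Call:
apply_moves(
  targets=[
    [0,0,0.02,0,0,0],
    [0,0,0.02,0,0,0],
    [0,0,0,0,0,0],
    [0,0,0,0,0,0],
    [0,0,0,0,0,0],
    [0,0,0,0,0,0],
  ],
)

```text
t: 21.32
position: [489.0, 299.0, 22.1]
tcp_rot: [[0.957, 0.291, 0.001], [0.291, -0.957, -0.001], [0.0, 0.001, -1.0]]
wrist_force: [-4.0, -2.9, 17.7]
gripper_width: -0.0
gripper_force: 8.9
```

It bottomed out: 17.7 N with no further travel, about 6 mm of stroke. I release by going straight up.

Call:
apply_moves(
  targets=[
    [0,0,-0.1,0,0,0],
    [0,0,-0.3,0,0,0],
    [0,0,-0.5,0,0,0],
    [0,0,-0.6,0,0,0],
    [0,0,-0.6,0,0,0],
    [0,0,-0.4,0,0,0],
    [0,0,0,0,0,0],
    [0,0,0,0,0,0],
    [0,0,0,0,0,0],
    [0,0,0,0,0,0],
  ],
)

```text
t: 22.58
position: [488.3, 298.6, 144.0]
tcp_rot: [[0.957, 0.292, -0.001], [0.292, -0.957, -0.001], [-0.002, 0.0, -1.0]]
wrist_force: [0.9, 0.4, 0.4]
gripper_width: 0.1
gripper_force: 0.0
```

```bash
python3 - <<'E'
from h import *
s,t=snapshot("scene"),snapshot("top")
f=lambda s:s["pixels"][60:300,100:500,::-1]
cv2.imwrite("pics/z.png",cv2.convertScaleAbs(np.hstack([f(s),f(t)]),alpha=1.3))
for n,c in(("scene",s),("top",t)):
    o=np.load(n+".npy",allow_pickle=True).item()["pixels"]
    for nm,(a,b,u,v) in {"scene":{"timer":(180,200,330,355),"btn":(248,268,226,250),"strip":(160,195,285,335)},"top":{"timer":(232,260,360,390),"strip":(180,208,335,425)}}[n].items():
        print(n,nm,np.abs(cv2.GaussianBlur(c["pixels"][a:b,u:v].astype(np.float32)-o[a:b,u:v],(3,3),0)).max())
print(get_state()["position"],get_state()["wrist_force"])
E
```

```text
scene timer 9.0
scene btn 7.875
scene strip 59.875
top timer 10.0
top strip 74.125
[488.5234479  298.81743825 144.40164242] [-0.288251    0.05470432 -0.25564714]
```

View pics/z.png

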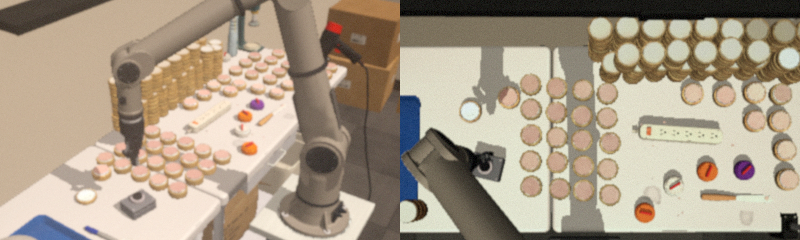

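The arm is clear, the button is back up, and the timer and strip are where they stood (the strip's image difference comes from the arm's changed shadow). I hand in.

```bash
python3 -c "
from rig import *
print(hand_in())"
```

```text
the job is handed in; nothing more can be done
None
```

I pointed at the timer and then the switch for over 2 s each without touching them, then pressed the start button fully and let it come up; but the fingertips were about 4.5–5 cm above both targets, not 2–3 cm, because the real tip sat about 3 cm above the reported TCP (by my estimate still inside the judged limit), and the hand-in returned no verdict.

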